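Bring up the repaired amplifier

ROBOT

A 7-joint arm with a two-finger parallel gripper is mounted at the origin on the work surface. World frame = base frame: x ahead of the robot, y to its left, z up, the work surface at z = 0. Lengths are in m, angles in rad, forces in N, time in s.
With the tool pointing down it reaches from about 0.4 to 0.85 m from the base axis. Payload 10.4 kg.
Tool frame: the origin (TCP) lies between the finger pads; the fingertips stand 22 mm ahead of it and the grasp point (between the pads) lies 3 mm ahead of it (r.nose_length is the distance from the TCP to the fingertips, in m); z points along the fingers, y is the line along which they close (so a half turn about z gives the same grasp; the last joint's range is limited). The gripper opens to 87 mm and grips with 3 to 60 N. Pads are 19 mm wide; open, the fingers measure 117 mm over their backs; the gripper's body (75 mm by 190 mm) begins 51 mm behind the grasp point.
Start: joints at [-1.167, 0.332, -0.065, 1.46, 0.022, 1.35, -0.088], TCP at [0.259, 0.569, 0.245] pointing down, gripper open.
Joint ranges: [-2.6, 2.6], [-0.5, 2.12], [-1.47, 1.34], [0.16, 2.42], [-1.27, 4.41], [0.06, 2.06], [-2.6, 2.6]. Speed limits (rad/s): [2.22, 2.22, 2.79, 2.79, 3.14, 3.14, 3.14].

INTERFACE

Orientations are given as a unit quaternion [x, y, z, w].
In Python, from bench import readout, cams, r gives the robot as it stands. The module is installed in compiled form; this text tells all that it offers.
- The arm moves only by the tool step_arm, never from a script. Its argument "deltas" is a list that holds one entry, the list of rows, each a list of 7 numbers: the turn, a rotation vector about the tool's x, y, z in rad, then the shift along the tool's x, y, z in m, then the opening in per cent of the stroke, from 0 (shut) to 100 (fully open). A call has 1 to 20 rows; each row is the pose to reach, as a shift and turn from the pose commanded when the call began, along the tool's axes at that moment; what a row does not reach only later rows make up. A row lasts 1/8 s, in which the tool goes at most 62.5 mm and 10.7 degrees, less where a joint would pass 70% of its speed; a pose out of reach is approached as far as the arm can. A call with a gripper value outside its range is refused whole. The fingers move at their own pace and stop on an object; "squeeze" is the grip in N (left out, the last holds). Time passes only in rows, so rows that repeat a pose let the fingers close. It gives the time, the measured TCP pose, the force, the opening and the grip force at its end, in the units of the state.
- readout.read_state(): the state, without advancing time (a new reading comes with each control period).
- cams.camera(name): name is "scene" or "top"; returns a dict with "img" (420x560x3 uint8, red, green, blue), "fx", "fy", "cx", "cy" (pixels), "origin" and "rotation" of the camera in the world. Camera axes: x right, y up, looking along -z (the intrinsics and any distortion apply to the point x, -y, -z); pixel columns grow to the right and rows downward; lengths in m; the calibration is good to about 2 mm. A picture is of the moment at which its call begins. There is no depth.
- r.close_job(): hands the job in; it is judged then, once.
The state is a dict: "time": time; "joint_positions": joint angles; "joint_vel": joint speeds; "joint_torque": joint torques, N m; "ee_pos": TCP position; "eef_rot": TCP orientation; "ft_force": force on the tool from outside, world axes, zero at the start; "torque": the same for the moment, N m; "width": finger opening in m; "grip_force": force on a finger pad.
Only numpy, scipy, OpenCV 4.12 (cv2) and the standard library are available. Lean on these libraries where they do the work, as an engineer would, in place of code of your own. Each camera call takes 0.05 s, during which the arm holds its last target. There are 200 camera calls.

TASK

Bring the repaired guitar amplifier up in the safe order, pressing each switch gently with a fingertip right down to its stop so that it stays on: first the round push switch on top of the bench isolating supply, then the amplifier's mains rocker, and last its standby rocker. Pick nothing up, leave the volume knob turned down, and do not push about the supply or anything else lying on the bench or on the amplifier.

Things in the scene. Friction and masses are not known exactly. Their poses are not given: they have to be found in the camera images.
- amp: Small valve guitar-amp head, fixed: dark wooden case 340 wide (y) x 200 deep (x) x 170 mm high, open back, bare aluminium control panel on the front half of its top, 170 mm up. Origin: centre of underside; x from its front (grille) to its back, y to its left, z up. Row of controls at x -50: mains rocker y -135 (right-hand end), standby rocker y -75, black knobs y -8 (volume), +34, +76 mm.
- amp_mains (a joint): Mains rocker, rad: 0 off (start), 0.28 on. Dished black rocker 44 (amp x) x 24 mm, rocking on its middle, at the right-hand end of the panel. Off: front half level 6 mm above the panel, rear half slopes up to 12 mm. Press the rear half down: about 2.5 N at its rear edge moves it; it stays where it is left, so press right down until the rear half lies level at 6 mm: its springy stop.
- mains_press (a point): Point to press on the mains rocker: top surface of its raised rear half, 18 mm behind the rocker's middle, centred across it; moves with it (11 mm above the panel when off, 6 mm when on). The next rocker is 60 mm to the left; a pilot jewel 8 mm tall stands 54 mm in front of this point, nothing else within 45 mm.
- amp_standby (a joint): Standby rocker, rad: same switch as the mains rocker, 60 mm to its left on the panel; 0 off (start), 0.28 on, pressed the same way on its raised rear half. Both rockers give 3 mm more past their stops against 4 to 13 N and spring back; the bezels stand 2.5 mm above the panel.
- standby_press (a point): Point to press on the standby rocker: the same point as on the mains rocker.
- amp_volume (a joint): Volume knob, rad: 0 turned right down (start), grows clockwise from above. Black, 28 mm across, 18 mm tall, 67 mm left of the standby rocker; light friction, so a knock turns it.
- supply: Bench isolating supply: grey steel box 190 deep (x) x 130 wide (y) x 110 mm high, 4.5 kg, loose on rubber feet, to the left or right of the amp. Origin: centre of underside; x front to back, y to its left, z up. On top: round push switch x -48, y 0; fuse carrier x -48, y +47, 9 mm tall, 16 across; white outlet plate x +20, 4 mm tall; carrying handle x +72, 33 mm tall.
- supply_switch (a joint): Push switch on the supply's top, m: 0 out, off (start), 0.006 in, on. Round black cap 30 mm across in a flat steel ring, standing 10 mm above the box's top when off, 4 mm when on. About 2.5 N straight down moves it; it stays where it is left, so press it right in to its stop, past which the cap gives 3 mm more against 4 to 13 N and springs back.
- supply_press (a point): Centre of the top face of the supply's push switch; moves with it.
- dummy_load: Bystander: black finned speaker dummy load, 190 x 130 x 70 mm with four binding posts on top (90 mm high in all), on the side of the amplifier where the supply is not. Origin: centre of its underside.
- fuse_jar: Bystander: small glass jar with a steel lid, 40 mm across, 45 mm tall, standing on the amplifier's rear top board behind the rockers. Origin: centre of its underside.
- valve_carton: Bystander: plain card box 50 x 90 x 40 mm high lying on the amplifier's rear top board behind the knobs. Origin: centre of its underside.
- multimeter: Bystander: black and grey hand multimeter 100 x 190 x 42 mm high lying on the bench to the right, in front of the amplifier. Origin: centre of its underside.
- screwdriver: Bystander: wooden-handled screwdriver 170 mm long, 26 mm thick, lying on the bench at the back left, behind the box that stands there. Origin: middle of its length, at its underside.
- solder_spool: Bystander: spool of solder 56 mm across, 46 mm tall, standing on the bench towards the left front. Origin: centre of its underside.
Not all that is in view belongs to the job. Leave any orange or pink look-alike of the supply alone.

How it is judged:
By the outcome, as a careful person would: the job done as asked, in the order asked, and still so for the second after the job is handed in, with the robot touching nothing.
It also fails if it takes over 61 s, if anything falls off the work surface, if the arm or the gripper's body presses on something with over 40 N, if the wrist force passes 120 N, or if a joint passes its speed limit or range.

## Working session

There is one attempt and no reset: what is moved stays moved. The work goes in short steps, Python scripts to look and compute and a tool call to move; the robot and the scene stay as the last step left them, time stands still between calls to the robot, and variables do not carry over. Pictures are saved under pics/ and viewed, at most 10 in all, crops included, and the job is handed in when it is done.

Besides the shell and the picture viewer there is one more tool, called by a JSON object that holds its "method" and its "body", one argument or row to a line. step_arm: Moves the arm, as the interface text tells. Its arguments: {"type":"object","properties":{"deltas":{"type":"array"},"squeeze":{"type":"number"}},"required":["deltas"]}

```bash
mkdir -p pics; python3 - <<'E'
from bench import readout, cams, r
import cv2, numpy as np
s=readout.read_state(); print(s['time'],s['ee_pos'],s['eef_rot'],s['width'],s['ft_force'],r.nose_length)
for n in('top','scene'):
    c=cams.camera(n); cv2.imwrite(f'pics/{n}0.png',c['img'][:,:,::-1])
    print(n,{k:(np.round(v,4).tolist() if not isinstance(v,str) else v) for k,v in c.items() if k!='img'})
E
```

```text
0.0 [0.25858098 0.56860257 0.24374301] [ 2.11771038e-01  9.77319039e-01 -7.16001983e-04 -1.03117794e-04] 0.0873091622080089 [-0.05874425  0.15247141 -0.0384015 ] 0.022
top {'fx': 418.8439, 'fy': 418.8439, 'cx': 280.4406, 'cy': 206.1063, 'origin': [0.4265, -0.0824, 1.3027], 'rotation': [-0.0266, 0.0325, 0.709, -0.704]}
scene {'fx': 410.4359, 'fy': 410.4359, 'cx': 274.9544, 'cy': 210.4854, 'origin': [1.228, -0.767, 0.9612], 'rotation': [0.3785, 0.1735, 0.364, 0.8332]}
```

View pics/top0.png

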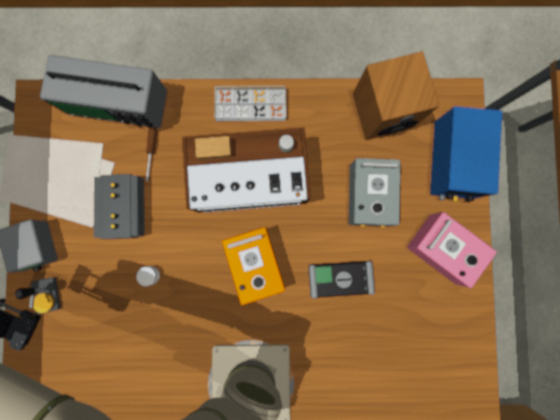

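View pics/scene0.png

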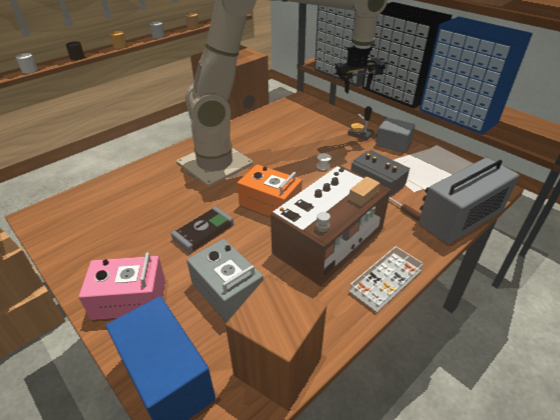

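Candidates for the push switch in the top view: grey supply (377,208), orange look-alike (258,282), pink look-alike (472,260). I choose the grey one, to the right of the amp. The rockers are at about (274,183) for standby and (296,180) for mains. Next is one close crop to check the choice.

```bash
python3 - <<'E'
import cv2, numpy as np
t=cv2.imread('pics/top0.png')[150:235,240:410]; s=cv2.imread('pics/scene0.png')[160:300,180:380]
a=cv2.resize(t,None,fx=4.7,fy=4.7,interpolation=cv2.INTER_CUBIC)[:, :799]
cv2.imwrite('pics/crop1.png',a)
b=cv2.resize(s,None,fx=4,fy=4,interpolation=cv2.INTER_CUBIC); cv2.imwrite('pics/crop2.png',b)
E
```

```text
(no output)
```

View pics/crop1.png

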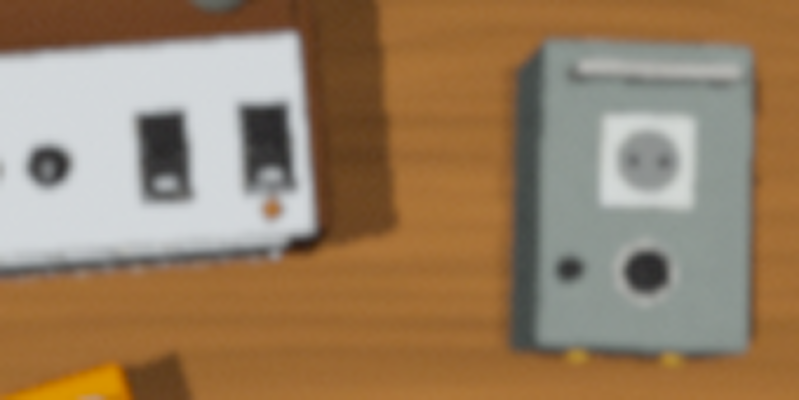

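View pics/crop2.png

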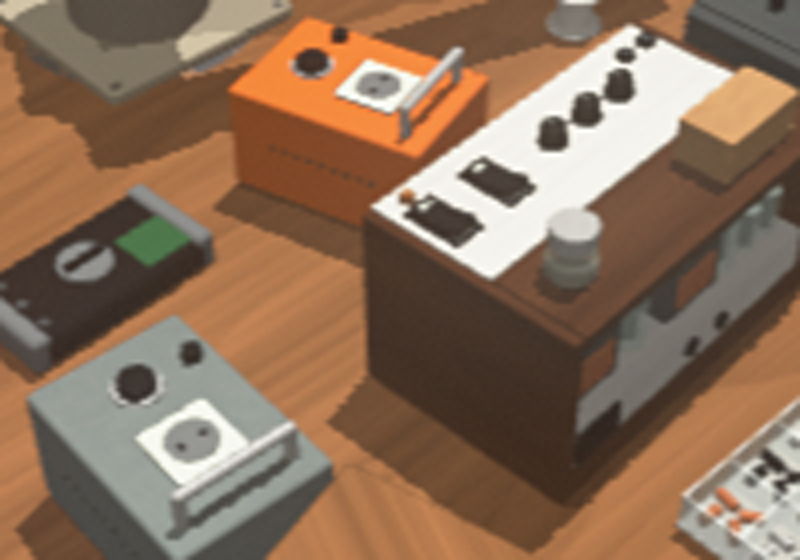

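The crop confirms the grey steel box. In crop1 its cap is at (647,271), its fuse carrier at (569,268) on the left, and its handle at the back. The rocker centres are at (164,157) for standby and (268,148) for mains. The jewel is in front of mains at (272,208) and the volume knob is at (48,165).

```bash
cat > h.py <<'E'
import numpy as np
from bench import readout, cams, r
from scipy.spatial.transform import Rotation as R
from scipy.optimize import least_squares
def proj(c,P):
    q=R.from_quat(c['rotation']).inv().apply(np.asarray(P)-c['origin'])
    return np.c_[c['cx']+c['fx']*q[:,0]/-q[:,2], c['cy']-c['fy']*q[:,1]/-q[:,2]]
def totool(target, yaw):
    """shift (tool axes now) and yaw turn so that TCP goes to target with tool y along world dir (-sin,cos)(yaw)"""
    s=readout.read_state(); q=R.from_quat(s['eef_rot']); M=q.as_matrix()
    goal=np.array([[-np.cos(yaw),-np.sin(yaw),0],[-np.sin(yaw),np.cos(yaw),0],[0,0,-1]]).T
    G=np.column_stack([[-np.cos(yaw),-np.sin(yaw),0],[-np.sin(yaw),np.cos(yaw),0],[0,0,-1]])
    rv=R.from_matrix(M.T@G).as_rotvec()
    return rv, M.T@(np.asarray(target)-s['ee_pos'])
E
python3 - <<'E'
from h import *
T,S=cams.camera('top'),cams.camera('scene')
t=lambda a:(np.array(a)+.5)/4.7-.5+[240,150]
s=lambda a:(np.array(a)+.5)/4-.5+[180,160]
def fit(L,pt,ps,x0):
    L=np.array(L)
    W=lambda p:np.c_[p[0]+np.cos(p[2])*L[:,0]-np.sin(p[2])*L[:,1],p[1]+np.sin(p[2])*L[:,0]+np.cos(p[2])*L[:,1],L[:,2]]
    for nm,cs in(('both',((T,pt),(S,ps))),('top',((T,pt),)),('scene',((S,ps),))):
        f=least_squares(lambda p:np.concatenate([(proj(c,W(p))-q).ravel() for c,q in cs]),x0)
        print(nm,f.x.round(4),'rms',np.sqrt(np.mean(f.fun**2)).round(2))
        if nm=='both': print(f.fun.reshape(-1,2).round(1).tolist()); keep=f.x,W(f.x)
    return keep
print('amp')
p,w=fit([[-.05,-.135,.176],[-.05,-.075,.176],[-.05,-.008,.188],[-.05,.034,.188],[-.05,.076,.188]],
 np.vstack([t([268,148]),t([164,157]),t([48,165]),[235,187],[219,188]]),
 s([[444,220],[498,182],[553,120],[587,95],[620,73]]),[.6,0,0])
for y in(-.135,-.075):
    x=-.05+.018; print(y,p[0]+np.cos(p[2])*x-np.sin(p[2])*y,p[1]+np.sin(p[2])*x+np.cos(p[2])*y)
print('supply')
p,w=fit([[-.048,0,.12],[-.048,.047,.119],[.02,0,.114]],t([[647,271],[569,268],[648,161]]),s([[136,380],[190,350],[191,440]]),[.6,-.4,0]); print(w)
E
```

```text
amp
both [0.6273 0.0023 0.097 ] rms 0.6
[[0.1, -0.7], [0.3, -0.4], [0.1, -0.2], [-0.7, -0.9], [-0.3, -0.2], [-0.1, -1.0], [-0.5, -1.5], [-0.3, 0.4], [-0.6, 0.4], [-0.9, -0.2]]
top [0.6261 0.0019 0.0949] rms 0.32
scene [0.6297 0.0018 0.0987] rms 0.55
-0.135 0.608527674118874 -0.13520328843655846
-0.075 0.6027182033301883 -0.07548520031281317
supply
both [ 0.5686 -0.3709 -0.0494] rms 0.33
[[0.4, -0.1], [0.4, -0.1], [0.2, -0.2], [-0.1, -0.6], [0.3, -0.6], [0.2, -0.0]]
top [ 0.5681 -0.37   -0.054 ] rms 0.04
scene [ 0.5696 -0.372  -0.0439] rms 0.23
[[ 0.52062941 -0.36850494  0.12      ]
 [ 0.52295258 -0.32156239  0.119     ]
 [ 0.58854629 -0.37186611  0.114     ]]
```

```bash
python3 - <<'E'
from h import *
for P in([.48,.25,.29],[.52,-.368,.29],[.52,-.368,.16]): print([v.round(3) for v in totool(P,-.049)])
E
```

```text
[array([-0.001, -0.   , -0.378]), array([-0.333, -0.199, -0.046])]
[array([-0.001, -0.   , -0.378]), array([-0.626, -0.745, -0.045])]
[array([-0.001, -0.   , -0.378]), array([-0.626, -0.744,  0.085])]
```

{"method": "step_arm", "body": {
  "deltas": [
    [[0,0,-0.05,-0.03,-0.02,-0.03,0],[0,0,-0.1,-0.08,-0.05,-0.045,0],[0,0,-0.15,-0.13,-0.08,-0.045,0],[0,0,-0.2,-0.18,-0.11,-0.045,0],[0,0,-0.25,-0.23,-0.14,-0.045,0],[0,0,-0.3,-0.28,-0.17,-0.045,0],[0,0,-0.378,-0.333,-0.2,-0.045,0],[0,0,-0.378,-0.36,-0.25,-0.045,0],[0,0,-0.378,-0.386,-0.3,-0.045,0],[0,0,-0.378,-0.413,-0.35,-0.045,0],[0,0,-0.378,-0.44,-0.4,-0.045,0],[0,0,-0.378,-0.466,-0.45,-0.045,0],[0,0,-0.378,-0.493,-0.5,-0.045,0],[0,0,-0.378,-0.52,-0.55,-0.045,0],[0,0,-0.378,-0.546,-0.6,-0.045,0],[0,0,-0.378,-0.573,-0.65,-0.045,0],[0,0,-0.378,-0.6,-0.7,-0.045,0],[0,0,-0.378,-0.626,-0.745,-0.045,0],[0,0,-0.378,-0.626,-0.745,-0.045,0],[0,0,-0.378,-0.626,-0.745,-0.045,0]]
  ]
}}

```text
time: 2.7
ee_pos: [0.5202, -0.3679, 0.2891]
eef_rot: [0.024, 1.0, 0.0, -0.0]
ft_force: [-0.0, 0.7, 0.4]
width: 0.0004
grip_force: 0.0
```

{"method": "step_arm", "body": {
  "deltas": [
    [[0,0,0,0,0,0.04,0],[0,0,0,0,0,0.08,0],[0,0,0,0,0,0.11,0],[0,0,0,0,0,0.13,0],[0,0,0,0,0,0.13,0],[0,0,0,0,0,0.13,0]]
  ]
}}

```text
time: 3.45
ee_pos: [0.5208, -0.3685, 0.1609]
eef_rot: [0.024, 1.0, -0.0, 0.001]
ft_force: [-0.5, -0.3, -0.5]
width: 0.001
grip_force: 0.0
```

```bash
python3 - <<'E'
from h import *
import cv2
s=readout.read_state(); print(s['ee_pos'].round(4),s['ft_force'].round(2))
c=cams.camera('scene'); tip=s['ee_pos']-[0,0,.022]
print(proj(c,[tip,[.5203,-.3682,.12]]))
cv2.imwrite('pics/s1.png',cv2.resize(c['img'][180:300,160:320,::-1],None,fx=5,fy=5,interpolation=cv2.INTER_CUBIC))
E
```

```text
[ 0.5208 -0.3685  0.1609] [-0.48 -0.29 -0.53]
[[212.85219118 249.3918412 ]
 [213.57790948 253.936492  ]]
```

View pics/s1.png

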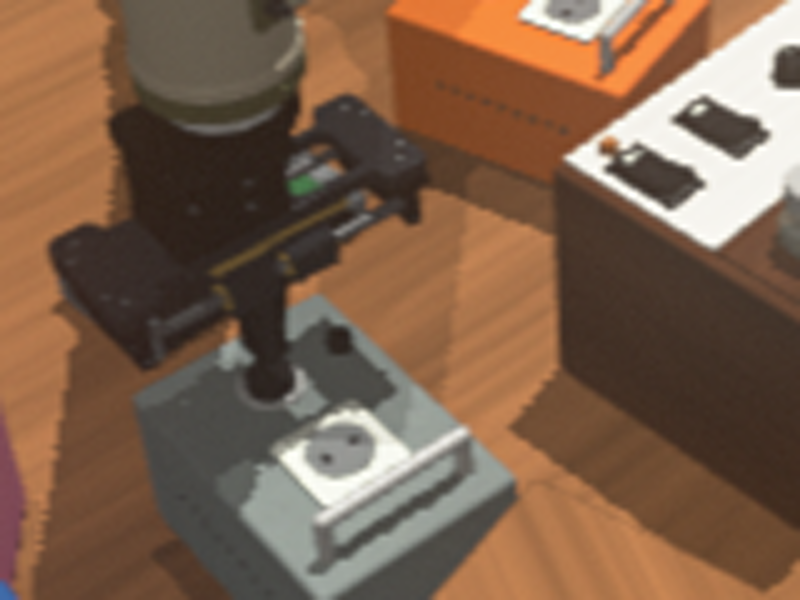

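The fingertip stands right over the cap, at about (270,380) in the crop. I now press slowly.

{"method": "step_arm", "body": {
  "deltas": [
    [[0,0,0,0,0,0.008,0],[0,0,0,0,0,0.014,0],[0,0,0,0,0,0.017,0],[0,0,0,0,0,0.019,0],[0,0,0,0,0,0.021,0],[0,0,0,0,0,0.022,0],[0,0,0,0,0,0.023,0],[0,0,0,0,0,0.023,0]]
  ]
}}

```text
time: 4.5
ee_pos: [0.5202, -0.3684, 0.1366]
eef_rot: [0.024, 1.0, -0.0, 0.0]
ft_force: [-0.9, 0.3, 3.4]
width: 0.0004
grip_force: 1.0
```

{"method": "step_arm", "body": {
  "deltas": [
    [[0,0,0,0,0,0.001,0],[0,0,0,0,0,0.002,0],[0,0,0,0,0,0.002,0]]
  ]
}}

```text
time: 4.88
ee_pos: [0.5203, -0.3684, 0.1351]
eef_rot: [0.024, 1.0, 0.0, 0.0]
ft_force: [-2.2, 2.6, 8.8]
width: 0.0004
grip_force: 4.1
```

Force is 8.8 N with the tip about 0.9 mm past the stop, so the switch is in. I now lift and work out the mains approach.

{"method": "step_arm", "body": {
  "deltas": [
    [[0,0,0,0,0,-0.004,0],[0,0,0,0,0,-0.03,0],[0,0,0,0,0,-0.08,0],[0,0,0,0,0,-0.12,0],[0,0,0,0,0,-0.15,0],[0,0,0,0,0,-0.15,0]]
  ]
}}

```text
time: 5.62
ee_pos: [0.5209, -0.3692, 0.2868]
eef_rot: [0.024, 1.0, -0.001, 0.002]
ft_force: [-0.2, 0.7, 1.0]
width: 0.0002
grip_force: 0.0
```

```bash
python3 - <<'E'
from h import *
s=readout.read_state(); print(s['ee_pos'].round(4),s['ft_force'].round(2))
for P in([.6085,-.135,.285],[.6085,-.135,.222]): print([v.round(4) for v in totool(P,.097)])
E
```

```text
[ 0.5209 -0.3692  0.2868] [-0.24  0.66  1.02]
[array([-0.0022,  0.0036, -0.1459]), array([-0.0761,  0.2382,  0.0017])]
[array([-0.0022,  0.0036, -0.1459]), array([-0.0758,  0.2383,  0.0647])]
```

{"method": "step_arm", "body": {
  "deltas": [
    [[0,0,-0.04,-0.02,0.05,0,0],[0,0,-0.08,-0.04,0.1,0,0],[0,0,-0.12,-0.055,0.15,0,0],[0,0,-0.146,-0.07,0.2,0,0],[0,0,-0.146,-0.077,0.238,0,0],[0,0,-0.146,-0.077,0.238,0.02,0],[0,0,-0.146,-0.077,0.238,0.05,0],[0,0,-0.146,-0.077,0.238,0.063,0],[0,0,-0.146,-0.077,0.238,0.063,0],[0,0,-0.146,-0.077,0.238,0.063,0]]
  ]
}}

```text
time: 6.88
ee_pos: [0.6091, -0.1346, 0.2225]
eef_rot: [-0.048, 0.999, -0.0, 0.001]
ft_force: [0.6, 0.3, 0.1]
width: 0.0001
grip_force: 0.0
```

```bash
python3 - <<'E'
from h import *
import cv2
s=readout.read_state(); print(s['ee_pos'].round(4),s['ft_force'].round(2))
print([v.round(4) for v in totool([.6085,-.135,.222],.097)])
c=cams.camera('scene'); print(proj(c,[s['ee_pos']-[0,0,.022],[.6085,-.1352,.18]]))
cv2.imwrite('pics/s2.png',cv2.resize(c['img'][150:270,200:360,::-1],None,fx=5,fy=5,interpolation=cv2.INTER_CUBIC))
E
```

```text
[ 0.6091 -0.1346  0.2225] [0.64 0.31 0.1 ]
[array([-0.0002,  0.0013, -0.    ]), array([ 0.0006, -0.0003,  0.0005])]
[[295.78916413 209.88217484]
 [295.36164652 215.27492099]]
```

View pics/s2.png

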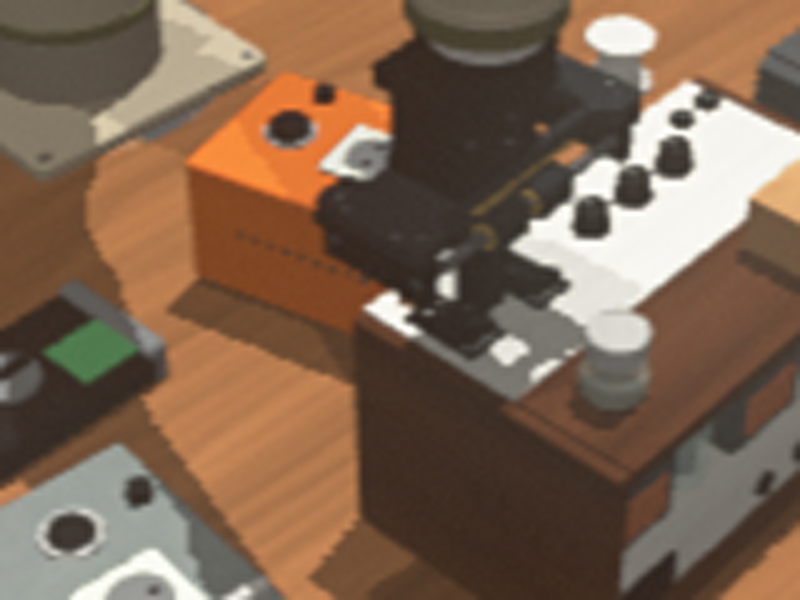

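The supply cap now looks sunk, at (70,530) in the crop, and the tip is over the rear half of the mains rocker at (478,320). Next I press it.

{"method": "step_arm", "body": {
  "deltas": [
    [[0,0,0,0,0,0.008,0],[0,0,0,0,0,0.014,0],[0,0,0,0,0,0.017,0],[0,0,0,0,0,0.019,0],[0,0,0,0,0,0.021,0],[0,0,0,0,0,0.022,0],[0,0,0,0,0,0.023,0],[0,0,0,0,0,0.023,0]]
  ]
}}

```text
time: 7.92
ee_pos: [0.6086, -0.1344, 0.1985]
eef_rot: [-0.049, 0.999, 0.0, -0.0]
ft_force: [2.3, -0.0, 2.2]
width: 0.0005
grip_force: 1.3
```

{"method": "step_arm", "body": {
  "deltas": [
    [[0,0,0,0,0,0.001,0],[0,0,0,0,0,0.002,0],[0,0,0,0,0,0.002,0]]
  ]
}}

```text
time: 8.3
ee_pos: [0.6087, -0.1345, 0.1969]
eef_rot: [-0.049, 0.999, 0.0, 0.0]
ft_force: [0.6, 0.9, 8.4]
width: 0.0004
grip_force: 3.5
```

{"method": "step_arm", "body": {
  "deltas": [
    [[0,0,0,0,0,0.0005,0],[0,0,0,0,0,0.001,0],[0,0,0,0,0,0.001,0]]
  ]
}}

```text
time: 8.68
ee_pos: [0.6088, -0.1345, 0.1962]
eef_rot: [-0.049, 0.999, 0.0, 0.0]
ft_force: [-1.3, 1.0, 8.8]
width: 0.0007
grip_force: 4.5
```

Force is 8.8 N with the tip about 1.8 mm past level, so mains is on its stop. I now lift and move 60 mm left to standby.

{"method": "step_arm", "body": {
  "deltas": [
    [[0,0,0,0,0,-0.004,0],[0,0,0,0,0,-0.02,0],[0,0,0,0,0,-0.04,0],[0,0,0,0,0.03,-0.04,0],[0,0,0,0,0.06,-0.04,0],[0,0,0,0,0.06,-0.027,0],[0,0,0,0,0.06,-0.027,0],[0,0,0,0,0.06,-0.027,0]]
  ]
}}

```text
time: 9.68
ee_pos: [0.6027, -0.076, 0.2227]
eef_rot: [-0.048, 0.999, -0.0, -0.0]
ft_force: [0.1, -0.8, -0.3]
width: 0.0004
grip_force: 0.0
```

```bash
python3 - <<'E'
from h import *
import cv2
s=readout.read_state(); print(s['ee_pos'].round(4),s['ft_force'].round(2))
print([v.round(4) for v in totool([.6027,-.0755,.222],.097)])
c=cams.camera('scene')
cv2.imwrite('pics/s3.png',cv2.resize(c['img'][150:270,200:360,::-1],None,fx=5,fy=5,interpolation=cv2.INTER_CUBIC))
E
```

```text
[ 0.6027 -0.076   0.2227] [ 0.1  -0.81 -0.28]
[array([-0.0005, -0.0003, -0.0015]), array([-0.0001,  0.0005,  0.0007])]
```

View pics/s3.png

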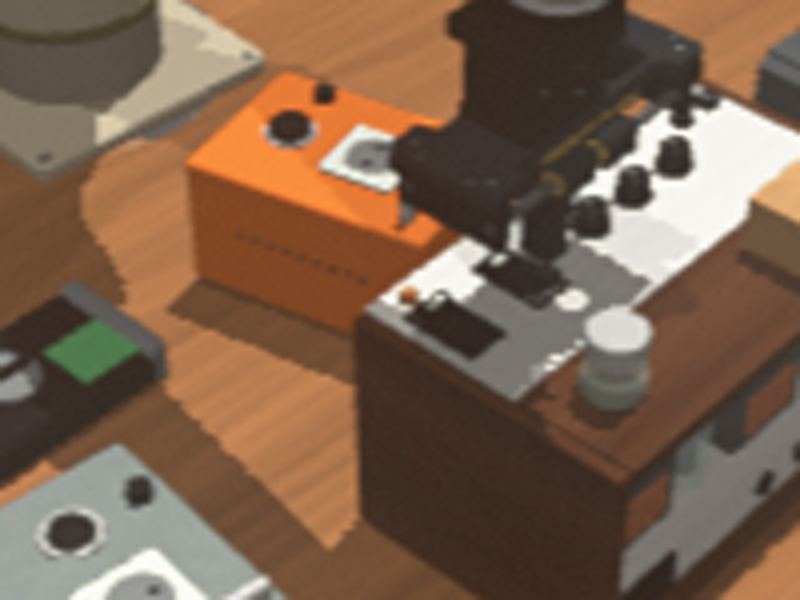

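The mains rocker at (460,325) now lies flat, and the tip is over the rear of standby at (545,250). Next I press standby.

{"method": "step_arm", "body": {
  "deltas": [
    [[0,0,0,0,0,0.008,0],[0,0,0,0,0,0.014,0],[0,0,0,0,0,0.017,0],[0,0,0,0,0,0.019,0],[0,0,0,0,0,0.021,0],[0,0,0,0,0,0.022,0],[0,0,0,0,0,0.023,0],[0,0,0,0,0,0.024,0],[0,0,0,0,0,0.025,0],[0,0,0,0,0,0.025,0]]
  ]
}}

```text
time: 10.98
ee_pos: [0.603, -0.0746, 0.1977]
eef_rot: [-0.049, 0.999, 0.0, 0.0]
ft_force: [2.0, 0.5, 5.3]
width: 0.0004
grip_force: 2.5
```

{"method": "step_arm", "body": {
  "deltas": [
    [[0,0,0,0,0,0.0005,0],[0,0,0,0,0,0.001,0],[0,0,0,0,0,0.001,0]]
  ]
}}

```text
time: 11.35
ee_pos: [0.603, -0.0747, 0.197]
eef_rot: [-0.049, 0.999, 0.0, 0.0]
ft_force: [1.3, -0.3, 6.6]
width: 0.0007
grip_force: 3.5
```

Past the stop by about 1 mm at 6.6 N. I press 0.7 mm more to match mains, then lift clear.

{"method": "step_arm", "body": {
  "deltas": [
    [[0,0,0,0,0,0.0007,0],[0,0,0,0,0,0.0007,0]]
  ]
}}

```text
time: 11.6
ee_pos: [0.603, -0.0746, 0.1965]
eef_rot: [-0.049, 0.999, 0.0, 0.0]
ft_force: [0.8, 0.5, 8.2]
width: 0.0003
grip_force: 4.2
```

{"method": "step_arm", "body": {
  "deltas": [
    [[0,0,0,0,0,-0.004,0],[0,0,0,0,0,-0.03,0],[0,0,0,0,0,-0.08,0],[0,0,0,0,0,-0.12,0],[0,0,0,0.05,0,-0.15,0],[0,0,0,0.1,0,-0.15,0],[0,0,0,0.12,0,-0.15,0],[0,0,0,0.12,0,-0.15,0]]
  ]
}}

```text
time: 12.6
ee_pos: [0.4822, -0.0866, 0.3458]
eef_rot: [-0.048, 0.999, 0.001, -0.0]
ft_force: [1.1, 0.3, 0.6]
width: 0.0005
grip_force: 0.0
```

```bash
python3 - <<'E'
from h import *
import cv2
s=readout.read_state(); print(s['time'],s['ee_pos'].round(4),s['ft_force'].round(2))
c=cams.camera('scene')
cv2.imwrite('pics/s4.png',cv2.resize(c['img'][150:270,200:360,::-1],None,fx=5,fy=5,interpolation=cv2.INTER_CUBIC))
E
```

```text
12.6 [ 0.4822 -0.0866  0.3458] [1.06 0.31 0.63]
```

View pics/s4.png

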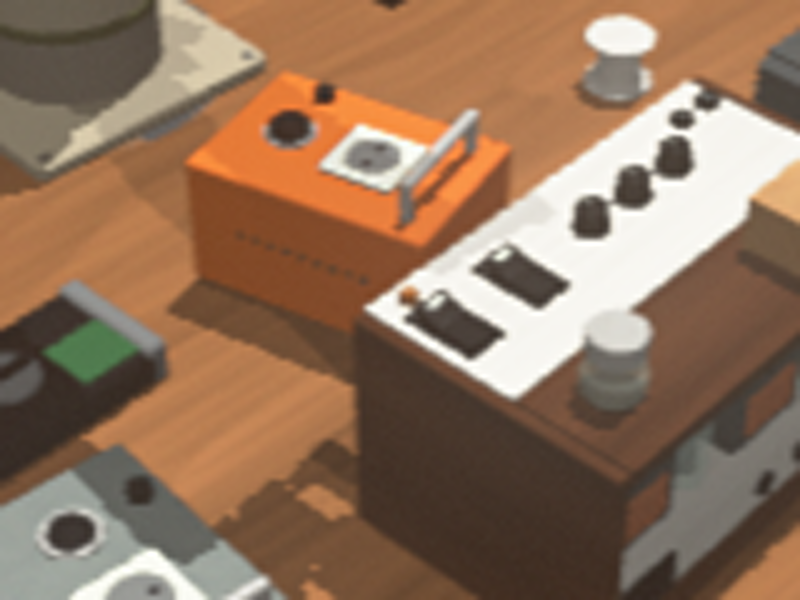

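Both rockers, at (455,325) and (520,275), lie flat and look alike. The supply cap at (70,530) is in, nothing else has moved, and the arm is clear. I hand the job in.

```bash
python3 -c "
from bench import r
print(r.close_job())"
```

```text
the job is handed in; nothing more can be done
None
```

The supply switch, mains rocker and standby rocker were pressed in that order, each past its stop at 8–9 N, and the last picture shows all three on with nothing else in view moved; the job was handed in at about 13 s, and no verdict came back.

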